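# Clear the kneader base and click its stud cap home

## Task

Take the scraper block and scrape all three chips of dried dough off the steel plate of the kneader base onto the worktop, pushing them with the scraper and not with the fingers, then put the scraper down on the worktop clear of the base and let go of it. Then grip the snap cap, press it straight down onto the base's drive stud until it clicks, and keep pressing firmly so that its rim sits fully home on the plate; finish while still gripping the cap and pressing it down, do not let go. Leave the other kitchen things where they stand.

Things in the scene. Friction and masses are not known exactly. Their poses are not given: they have to be found in the camera images.
- base: Kneader base fixed to the worktop: white housing, steel top plate, 150 (x) x 260 (y) x 40 mm high; dial on its -x side. Origin: centre of underside; plate at z 0.040. The stud stands at x 0, y +0.090. Chips lie on the plate, middles within 35 mm of x = 0, y -0.085 to +0.020. The -y end (y -0.130) is free to scrape over; scrape from beside the stud to -y
- stud_foot (a point): Centre of the drive stud's foot, on the plate. Dark steel post, 24 mm wide, 22 mm high, top 8 mm tapered to 13 mm. Four sprung balls centred 8 mm above the plate stand out 4 mm: the cap's lip meets them 11 mm above home, the push rises to some 10 to 15 N, drops (click) at 5 mm, then the lip is pulled down to the plate. Axes as the base
- cap: Snap cap: plain grey round cup, finely ribbed, 42 mm wide, 46 mm high, top closed, standing mouth down on the worktop, 35 to 70 g. Origin: centre of the rim plane (underside), z up. Bore 35 mm wide, 26 mm deep, a lip of 28 mm clear width at the mouth. Home when its rim stands on the steel plate round the stud (origin at stud_foot)
- scraper: Scraper block: wooden grip on a steel shoe, standing on the shoe on the worktop: 100 mm wide (x), 60 mm high; shoe 24 mm thick (y) and 10 mm high, wooden grip above it 22 mm thick and 96 mm wide with rounded edges; 85 to 170 g. Origin at the centre of its underside, z up. Grip it across its thickness (y)
- chip0: Chip of dried dough, off-white hard lump about 26x20 mm and 14 mm high, about 12 g, lying loose on the steel plate. Origin at the centre of its underside
- chip1: Chip of dried dough, off-white hard lump about 22x18 mm and 14 mm high, about 12 g, lying loose on the steel plate. Origin at the centre of its underside
- chip2: Chip of dried dough, off-white hard lump about 24x22 mm and 14 mm high, about 12 g, lying loose on the steel plate. Origin at the centre of its underside
- lemon: Bystander: lemon lying on the worktop, 78x55x56 mm. Origin at the centre of its underside
- egg_cup: Bystander: white egg cup standing upside down, 49 mm across, 61 mm high. Origin at the centre of its underside
- spice_jar: Bystander: spice jar with dark lid, 41 mm across, 105 mm high. Origin at the centre of its underside
- salt_mill: Bystander: white turned salt mill, 56 mm across, 155 mm high. Origin at the centre of its underside
- beaker: Bystander: white beaker standing upside down, 66 mm across, 71 mm high. Origin at the centre of its underside

How it is judged (in metres and radians):
On the way, in this order (a step that is already met when the one before it is completed fails the run):
1. all three chips are off the steel plate, the scraper still held and the cap not yet on (height (world z) of each of chip0, chip1, chip2 below 0.03 m and contact force between scraper and the fingers above 1 N and horizontal distance between cap and stud_foot above 0.05 m), for 0.1 s.
2. the scraper is put down on the worktop off the base and released (height (world z) of scraper below 0.03 m and contact force between scraper and base below 0.1 N and contact force between scraper and the fingers below 0.1 N), for 0.2 s.
3. the cap is snapped fully home on the stud (horizontal distance between cap and stud_foot below 0.003 m and z of cap in the frame of stud_foot below 0.002 m and angle between the z axis of cap and the z axis of base, either way round below 0.06 rad), for 0.2 s.
At the end, for the whole second after the job is handed in: Chips below 30 mm height, off the plate; scraper on the worktop, touching neither base nor fingers; cap home on the stud (rim within 2 mm of the plate, 3 mm of the axis, tilt under 0.06 rad); fingers still holding it (over 3 N) and pressing it on the base with over 4 N (all of step 2 and all of step 3 and height (world z) of each of chip0, chip1, chip2 below 0.03 m and contact force between cap and base above 4 N and contact force between cap and the fingers above 3 N); the arm keeps its last pose, push and grip.
It fails at once if the fingers push on a chip (over 2 N) (contact force between the fingers and chip0 above 2 N or contact force between the fingers and chip1 above 2 N or contact force between the fingers and chip2 above 2 N).
It fails at once if a bystander is moved more than 40 mm (distance of any of lemon, egg_cup, spice_jar, salt_mill, beaker from where it was at the start of the episode above 0.04 m).
It also fails if it takes over 64 s, if anything falls off the work surface, if the arm or the gripper's body presses on something with over 40 N, if the wrist force passes 120 N, or if a joint passes its speed limit or range.

## Robot

A 6-joint arm with a two-finger parallel gripper is mounted at the origin on a cart in front of the work surface, level with it; the furniture and walls round the work are solid. World frame = base frame: x ahead of the robot, y to its left, z up, the work surface at z = 0. Lengths are in mm, angles in rad, forces in N, time in s.
With the tool pointing down it reaches from about 350 to 775 mm from the base axis. Payload 7.3 kg.
Tool frame: the origin (TCP) lies at the very end of the fingers, on their centre line; the grasp point (between the pads) lies 19 mm behind it; z points along the fingers, y is the line along which they close (so a half turn about z gives the same grasp; the last joint's range is limited). The gripper opens to 92 mm and grips with 3 to 60 N. Pads are 19 mm wide; open, the fingers measure 130 mm over their backs; the gripper's body (75 mm by 190 mm) begins 47 mm behind the grasp point.
Start: joints at [-1.351, 0.342, 1.524, -0, 1.275, -0.146], TCP at [187.814, -490.276, 226.741] pointing down, gripper open.
Joint ranges: [-2.53, 2.53], [-0.77, 2.02], [0.04, 2.7], [-1, 4.14], [0.28, 2.66], [-3.11, 3.11]. Speed limits (rad/s): [2.57, 2.57, 3.14, 3.14, 3.14, 3.14].

## Interface

Orientations are given as [roll, pitch, yaw] about the fixed x, y, z axes, in that order (R = Rz(yaw) Ry(pitch) Rx(roll)).
In Python, from plant import bot gives the robot as it stands.
- The arm moves only by the tool send_rows, never from a script. Its argument "rows" is a list of rows, each an object of numbers: "x", "y", "z": the shift along the tool's x, y, z in units of 0.2 m (1.0 is 0.2 m); "ax", "ay", "az": the turn, a rotation vector about the tool's x, y, z in units of 60 degrees (1.0 is 60 degrees); "jaw": the opening, from -1 (shut) to 1 (fully open), so that 0 is half open. In form: [{"x": .., "y": .., "z": .., "ax": .., "ay": .., "az": .., "jaw": ..}, ...]. A call has exactly 10 rows; each row is the pose to reach, as a shift and turn from the pose commanded when the call began, along the tool's axes at that moment; what a row does not reach only later rows make up. A row lasts 1/8 s, in which the tool goes at most 62.5 mm and 10.7 degrees, less where a joint would pass 70% of its speed; a pose out of reach is approached as far as the arm can. A call with a number of a shift or a turn outside -1 to 1 is refused whole. A call with a gripper value outside its range is refused whole. The fingers move at their own pace and stop on an object; the grip force is fixed at half the most. Time passes only in rows, so rows that repeat a pose let the fingers close, or fill a call up. It gives the time, the measured TCP pose, the force, the opening and the grip force at its end, in the units of the state.
- bot.get_obs(): the state, without advancing time (a new reading comes with each control period).
- bot.capture(name): name is "side" or "top" or "wrist"; returns (picture, depth): 384x512x3 uint8, red, green, blue; 384x512 float32, mm along the optical axis (not along the pixel's ray), 0 where there is no reading.
- bot.camera_model(name): a dict with "vertical_fov" (degrees; the focal length in pixels is half the picture's height over the tangent of half this angle, whatever the lens; pixels are square), "cx", "cy" (the principal point, pixels), "k1" (the pictures are not rectified: a ray, as slopes to the right and down, at radius r is drawn at 1 + k1 r^2 times it, then the intrinsics apply), "R" (3x3) and "t" (3): a world point X has camera coordinates R X + t; the wrist camera has in their place "T_tool_cam" (4x4, takes a point from camera to tool coordinates, whose origin is the TCP and whose axes are the flange's). Camera axes: x right, y down, z forward; pixel columns grow to the right and rows downward; lengths in mm; the calibration is good to about 2 mm. A picture is of the moment at which its call begins: read the wrist's pose just before it. camera_model takes no time and is no camera call.
- bot.close_job(): hands the job in; it is judged then, once.
The state is a dict: "time": time; "joint_positions": joint angles; "dq": joint speeds; "tau": joint torques, N m; "tool_pos": TCP position; "tcp_rot": TCP orientation; "contact_force": force on the tool from outside, world axes, zero at the start; "moment": the same for the moment, N m; "grip_width": finger opening in mm; "finger_force": force on a finger pad.
Only numpy, scipy, OpenCV 4.12 (cv2) and the standard library are available. Lean on these libraries where they do the work, as an engineer would, in place of code of your own. Each camera call takes 0.05 s, during which the arm holds its last target. There are 200 camera calls.

## Working session

There is one attempt and no reset: what is moved stays moved. The work goes in short steps, Python scripts to look and compute and a tool call to move; the robot and the scene stay as the last step left them, time stands still between calls to the robot, and variables do not carry over. Pictures are saved under pics/ and viewed, at most 10 in all, crops included, and the job is handed in when it is done.

Besides the shell and the picture viewer there is one more tool, called after ">>>" as name([rows], argument=value, ...), one row to a line, values as JSON. send_rows: Moves the arm, as the interface text tells. Its arguments: {"type":"object","properties":{"rows":{"type":"array","items":{"type":"object","properties":{"x":{"type":"number","minimum":-1,"maximum":1},"y":{"type":"number","minimum":-1,"maximum":1},"z":{"type":"number","minimum":-1,"maximum":1},"ax":{"type":"number","minimum":-1,"maximum":1},"ay":{"type":"number","minimum":-1,"maximum":1},"az":{"type":"number","minimum":-1,"maximum":1},"jaw":{"type":"number"}}}}},"required":["rows"]}

```bash
mkdir -p pics; cat > h.py <<'E'
import numpy as np, cv2
from scipy.spatial.transform import Rotation as Ro
from plant import bot
def look(name,fn):
    o=bot.get_obs(); p,d=bot.capture(name); m=bot.camera_model(name)
    np.savez(fn,p=p,d=d,tp=o['tool_pos'],tr=o['tcp_rot'],name=name); cv2.imwrite(f'pics/{fn}.png',p[:,:,::-1]); return p,d
def cloud(fn):
    z=np.load(fn+'.npz'); name=str(z['name']); m=bot.camera_model(name); d=z['d'].astype(float)
    f=192/np.tan(np.radians(m['vertical_fov']/2))
    v,u=np.mgrid[:384,:512].astype(float); a=(u-m['cx'])/f; b=(v-m['cy'])/f
    x,y=a.copy(),b.copy()
    for _ in range(15):
        s=1+m['k1']*(x*x+y*y); x=a/s;y=b/s
    P=np.stack([x*d,y*d,d],-1)
    if name=='wrist':
        T=np.array(m['T_tool_cam']); P=P@T[:3,:3].T+T[:3,3]; P=P@Ro.from_euler('xyz',z['tr']).as_matrix().T+z['tp']
    else: P=(P-np.array(m['t']))@np.array(m['R'])
    P[d==0]=np.nan
    return P,z['p']
E
python3 - <<'E'
from h import *
print(bot.get_obs())
for n in('top','side'):
    p,d=look(n,n+'0'); m=bot.camera_model(n);print(n,m,(d==0).mean())
a=cv2.imread('pics/top0.png');cv2.imwrite('pics/top0b.png',cv2.resize(a,(800,600),interpolation=cv2.INTER_CUBIC))
print(bot.camera_model('wrist'))
E
```

```text
{'time': 0.0, 'joint_positions': array([-1.35100387e+00,  3.42705621e-01,  1.52502153e+00, -1.96030577e-06,
        1.27536300e+00, -1.45977416e-01]), 'dq': array([-0.00292837, -0.00187573,  0.00074363,  0.00035708,  0.00077879,
        0.00226056]), 'tau': array([-2.00784125e-03, -4.31250823e+01, -2.44222015e+01,  7.15545123e-02,
        5.58232516e-02, -1.10853248e-04]), 'tool_pos': array([ 187.71933451, -489.86537301,  226.05225013]), 'tcp_rot': array([-3.14011081e+00, -2.15970895e-04,  3.65770283e-01]), 'contact_force': array([-0.52486298, -0.48607356,  0.31552866]), 'moment': array([ 0.03974852,  0.01976941, -0.0132771 ]), 'finger_force': 0.0, 'grip_width': 91.90752746529984}
top {'vertical_fov': 53.705164519373206, 'cx': 251.46159748374126, 'cy': 192.52685175170865, 'k1': -0.012858553725910656, 'R': array([[-0.02112992, -0.99966357,  0.01504221],
       [-0.99913041,  0.02057295, -0.03626542],
       [ 0.03594376, -0.01579542, -0.99922898]]), 't': array([  29.6000226 ,  540.47005923, 1146.54547988])} 0.004170735677083333
side {'vertical_fov': 53.87506048595808, 'cx': 258.28375499353984, 'cy': 189.34066472028258, 'k1': -0.06520835703410524, 'R': array([[-0.8895666 , -0.45639075, -0.01946153],
       [-0.28565149,  0.58900868, -0.75595767],
       [ 0.3564751 , -0.66691548, -0.65433115]]), 't': array([506.96967871, 190.14200486, 847.52188377])} 0.004124959309895833
{'vertical_fov': 62.390254115326556, 'cx': 251.54310977501544, 'cy': 193.07139491637454, 'k1': -0.07304394293161434, 'T_tool_cam': array([[ 9.26775832e-04, -9.63958850e-01, -2.66049764e-01,
         7.10416405e+01],
       [ 9.99999569e-01,  8.78525385e-04,  3.00369044e-04,
         8.81072552e-01],
       [-5.58119261e-05, -2.66049928e-01,  9.63959248e-01,
        -1.58448326e+02],
       [ 0.00000000e+00,  0.00000000e+00,  0.00000000e+00,
         1.00000000e+00]])}
```

View pics/top0b.png

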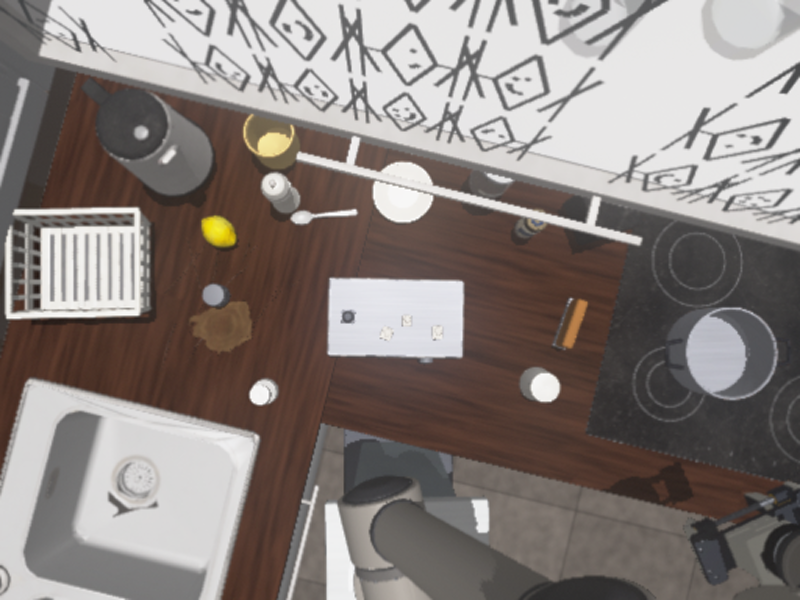

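View pics/side0.png

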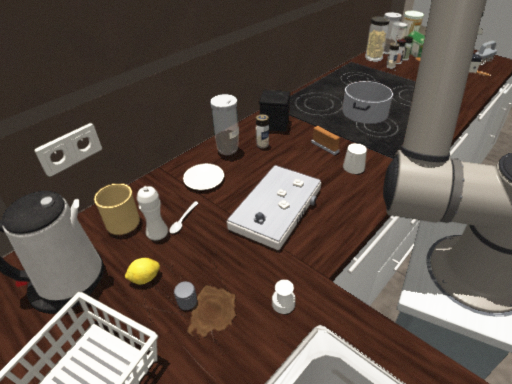

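The top view (800x600) shows the base around (396,317), stud (347,316), chips (386,334), (407,321) and (437,332). The scraper is at (571,324), the cap (215,295), the beaker (540,386) and the egg cup (263,392). The side view agrees, with the cap at (185,295).

```bash
python3 - <<'E'
from h import *
P,p=cloud('top0')
def reg(n,u0,u1,v0,v1,z0,z1,P=P):
    Q=P[v0:v1,u0:u1].reshape(-1,3); Q=Q[(Q[:,2]>z0)&(Q[:,2]<z1)]
    if len(Q)<4: print(n,'none');return
    r=cv2.minAreaRect(Q[:,:2].astype(np.float32))
    print(n,len(Q),'med',np.median(Q,0).round(1),'rect',np.round(r[0],1),np.round(r[1],1),round(r[2],1),'mid',((Q.min(0)+Q.max(0))/2)[:2].round(1),'zmax',Q[:,2].max().round(1))
s=.64
def r8(n,a,b,c,d,z0,z1): reg(n,int(a*s),int(b*s),int(c*s),int(d*s),z0,z1)
r8('table',480,520,300,340,-50,50)
r8('plate',320,475,270,365,33,47)
r8('stud',335,362,302,330,52,75)
for i,(a,b) in enumerate([(386,334),(407,321),(437,332)]): r8(f'chip{i}',a-12,a+12,b-12,b+12,47,65)
r8('scr',545,600,285,360,15,80); r8('scrtop',545,600,285,360,50,80)
r8('cap',195,235,275,315,36,60)
r8('egg',245,285,370,410,40,80); r8('beak',510,570,360,410,50,90)
S,_=cloud('side0')
def rs(n,*a): reg(n+'_side',*a,P=S)
rs('plate',222,330,160,250,33,47)
rs('stud',250,270,205,228,52,75); rs('cap',165,205,275,315,40,60); rs('scr',305,345,120,160,50,80)
E
```

```text
table 622 med [ 501.6 -189.2   -1.1] rect [ 501.7 -189.5] [76.6 74.4] 88.8 mid [ 501.7 -189.3] zmax 6.6
plate 3998 med [510.3  14.1  38.9] rect [504.9  15.5] [258.9 155.6] 87.2 mid [505.   14.3] zmax 46.9
stud 54 med [511.9 105.4  58.1] rect [511.9 104.3] [20.8 20.5] 88.8 mid [512.  104.4] zmax 66.7
chip0 48 med [479.6  33.2  49.9] rect [479.3  33.2] [20.2 22.3] 67.0 mid [479.6  33.3] zmax 56.5
chip1 34 med [505.2  -5.3  50.1] rect [503.8  -3.9] [14.9 20.6] 88.7 mid [503.8  -4. ] zmax 55.6
chip2 45 med [477.8 -63.3  50. ] rect [480.5 -63.7] [18.2 23.5] 88.9 mid [480.4 -63.5] zmax 56.6
scr 353 med [ 489.9 -317.1   55.5] rect [ 490.5 -321.2] [23.2 96. ] 68.0 mid [ 490.9 -320.4] zmax 62.7
scrtop 242 med [ 489.9 -320.3   57. ] rect [ 490.6 -321.4] [23.  95.5] 68.6 mid [ 491.3 -320.5] zmax 62.7
cap 166 med [559.7 358.1  44.8] rect [558.7 357.8] [39.5 38.5] 89.2 mid [558.7 357.9] zmax 50.1
egg 124 med [371.9 271.2  59.7] rect [372.1 271.5] [32.8 35.1] 87.5 mid [372.1 271.6] zmax 64.6
beak 315 med [ 375.3 -255.4   68.6] rect [ 375.1 -258.5] [52.3 55.9] 3.2 mid [ 374.7 -258.5] zmax 75.7
plate_side 3534 med [504.1  34.1  38.4] rect [503.2  14.6] [258.3 156.7] 87.6 mid [504.1  14.3] zmax 47.0
stud_side 60 med [509.5 108.6  56.7] rect [512.  107.6] [22.6 18.8] 7.7 mid [512.6 106.8] zmax 63.0
cap_side 286 med [558.7 359.6  44.9] rect [560.2 357.5] [39.7 42.7] 31.5 mid [559.4 358.3] zmax 48.2
scr_side 137 med [ 489.7 -318.    56.4] rect [ 491.  -319.7] [23.1 93.3] 63.6 mid [ 490.7 -322. ] zmax 61.1
```

```bash
cat >> h.py <<'E'
def go(x,y,z,yaw,show=True):
    "units from the measured pose to world TCP x,y,z, yaw (deg), tool down"
    o=bot.get_obs(); R=Ro.from_euler('xyz',o['tcp_rot']); T=Ro.from_euler('xyz',[np.pi,0,np.radians(yaw)])
    s=R.inv().apply(np.array([x,y,z])-o['tool_pos'])/200; a=np.degrees((R.inv()*T).as_rotvec())/60
    print('go',s.round(3),a.round(3),'| at',o['tool_pos'].round(1),np.degrees(o['tcp_rot']).round(2),'t',round(o['time'],2),'F',o['contact_force'].round(1),'w',round(o['grip_width'],1),'ff',o['finger_force'])
E
echo
```

>>> send_rows([
  {"x": 0.15, "y": -0.02, "az": 0.08, "jaw": 1},
  {"x": 0.35, "y": -0.05, "az": 0.2, "jaw": 1},
  {"x": 0.55, "y": -0.09, "az": 0.35, "jaw": 1},
  {"x": 0.75, "y": -0.12, "az": 0.5, "jaw": 1},
  {"x": 0.9, "y": -0.14, "az": 0.62, "jaw": 1},
  {"x": 1, "y": -0.15, "az": 0.72, "jaw": 1},
  {"x": 1, "y": -0.15, "az": 0.72, "jaw": 1},
  {"x": 1, "y": -0.15, "az": 0.72, "jaw": 1},
  {"x": 1, "y": -0.15, "az": 0.72, "jaw": 1},
  {"x": 1, "y": -0.15, "az": 0.72, "jaw": 1},
])

```text
schema error: expected keys x, y, z, ax, ay, az, jaw
```

```bash
python3 - <<'E'
from h import *
go(491,-321,160,-22)
E
```

```text
go [ 1.718 -0.246  0.331] [-0.001  0.     0.716] | at [ 187.7 -489.9  226.1] [-1.7992e+02 -1.0000e-02  2.0960e+01] t 0.1 F [ 0.7 -0.2  0.8] w 91.4 ff 0.0
```

>>> send_rows([
  {"x": 0.15, "y": -0.02, "z": 0, "ax": 0, "ay": 0, "az": 0.08, "jaw": 1},
  {"x": 0.35, "y": -0.05, "z": 0, "ax": 0, "ay": 0, "az": 0.2, "jaw": 1},
  {"x": 0.55, "y": -0.09, "z": 0, "ax": 0, "ay": 0, "az": 0.35, "jaw": 1},
  {"x": 0.75, "y": -0.12, "z": 0, "ax": 0, "ay": 0, "az": 0.5, "jaw": 1},
  {"x": 0.9, "y": -0.14, "z": 0, "ax": 0, "ay": 0, "az": 0.62, "jaw": 1},
  {"x": 1, "y": -0.15, "z": 0, "ax": 0, "ay": 0, "az": 0.72, "jaw": 1},
  {"x": 1, "y": -0.15, "z": 0, "ax": 0, "ay": 0, "az": 0.72, "jaw": 1},
  {"x": 1, "y": -0.15, "z": 0, "ax": 0, "ay": 0, "az": 0.72, "jaw": 1},
  {"x": 1, "y": -0.15, "z": 0, "ax": 0, "ay": 0, "az": 0.72, "jaw": 1},
  {"x": 1, "y": -0.15, "z": 0, "ax": 0, "ay": 0, "az": 0.72, "jaw": 1},
])

```text
time: 1.35
tool_pos: [363.2, -391.1, 226.8]
tcp_rot: [3.141, -0.0, -0.389]
contact_force: [0.8, -0.8, -0.5]
grip_width: 91.8
finger_force: 0.0
```

```bash
python3 - <<'E'
from h import *
go(491,-321,160,-22)
E
```

```text
go [ 0.458 -0.567  0.334] [ 0.    -0.    -0.005] | at [ 363.2 -391.1  226.8] [179.99  -0.   -22.27] t 1.35 F [ 0.8 -0.8 -0.5] w 91.8 ff 0.0
```

>>> send_rows([
  {"x": 0.1, "y": -0.12, "z": 0.05, "ax": 0, "ay": 0, "az": 0, "jaw": 1},
  {"x": 0.25, "y": -0.3, "z": 0.15, "ax": 0, "ay": 0, "az": 0, "jaw": 1},
  {"x": 0.38, "y": -0.48, "z": 0.25, "ax": 0, "ay": 0, "az": 0, "jaw": 1},
  {"x": 0.46, "y": -0.57, "z": 0.33, "ax": 0, "ay": 0, "az": 0, "jaw": 1},
  {"x": 0.46, "y": -0.57, "z": 0.33, "ax": 0, "ay": 0, "az": 0, "jaw": 1},
  {"x": 0.46, "y": -0.57, "z": 0.33, "ax": 0, "ay": 0, "az": 0, "jaw": 1},
  {"x": 0.46, "y": -0.57, "z": 0.33, "ax": 0, "ay": 0, "az": 0, "jaw": 1},
  {"x": 0.46, "y": -0.57, "z": 0.33, "ax": 0, "ay": 0, "az": 0, "jaw": 1},
  {"x": 0.46, "y": -0.57, "z": 0.33, "ax": 0, "ay": 0, "az": 0, "jaw": 1},
  {"x": 0.46, "y": -0.57, "z": 0.33, "ax": 0, "ay": 0, "az": 0, "jaw": 1},
])

```text
time: 2.6
tool_pos: [492.0, -320.2, 160.9]
tcp_rot: [3.141, -0.0, -0.388]
contact_force: [-0.1, 0.1, 0.3]
grip_width: 91.7
finger_force: 0.0
```

```bash
cat >> h.py <<'E'
def reg(P,n,c,rad,z0,z1):
    Q=P.reshape(-1,3); Q=Q[(Q[:,2]>z0)&(Q[:,2]<z1)&(np.hypot(Q[:,0]-c[0],Q[:,1]-c[1])<rad)]
    if len(Q)<4: print(n,'none');return
    r=cv2.minAreaRect(Q[:,:2].astype(np.float32))
    print(n,len(Q),'med',np.median(Q,0).round(1),'rect',np.round(r[0],1),np.round(r[1],1),round(r[2],1),'mid',((Q.min(0)+Q.max(0))/2)[:2].round(1),'zmax',Q[:,2].max().round(1))
E
python3 - <<'E'
from h import *
look('wrist','w1'); P,p=cloud('w1')
reg(P,'scr',(491,-321),75,40,75); reg(P,'top',(491,-321),75,56,65);reg(P,'tab',(491,-321),120,-20,8)
go(491,-321,30,-22)
E
```

```text
scr 2719 med [ 494.3 -325.    59.2] rect [ 490.6 -323.4] [21.9 94.1] 68.5 mid [ 490.5 -323.3] zmax 61.9
top 2506 med [ 493.5 -324.5   59.3] rect [ 490.6 -323.6] [21.4 94.1] 68.4 mid [ 490.2 -323.2] zmax 61.9
tab 35722 med [ 510.7 -334.5    0.6] rect [ 505.3 -326.9] [239.9 208.5] 67.7 mid [ 494.7 -321.1] zmax 8.0
go [-0.004  0.006  0.654] [ 0.    -0.    -0.004] | at [ 492.1 -320.1  160.8] [ 1.7999e+02 -1.0000e-02 -2.2250e+01] t 2.65 F [-0.2  0.3 -0.2] w 91.8 ff 0.0
```

View pics/w1.png

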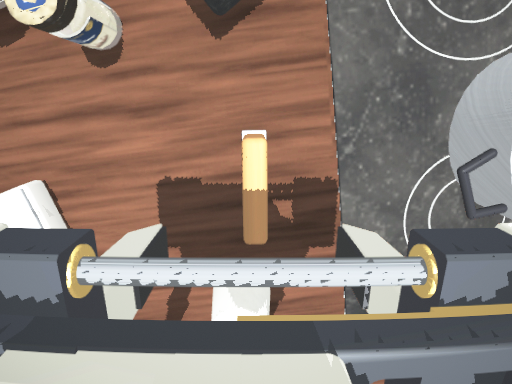

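The wrist view shows the scraper centred in the jaw line, from (243,135) to (268,243), with nothing near the fingers. Next I descend to TCP z 27 and grip.

>>> send_rows([
  {"x": 0, "y": 0.01, "z": 0.15, "ax": 0, "ay": 0, "az": -0.01, "jaw": 1},
  {"x": 0, "y": 0.016, "z": 0.35, "ax": 0, "ay": 0, "az": -0.01, "jaw": 1},
  {"x": 0, "y": 0.016, "z": 0.52, "ax": 0, "ay": 0, "az": -0.01, "jaw": 1},
  {"x": 0, "y": 0.016, "z": 0.62, "ax": 0, "ay": 0, "az": -0.01, "jaw": 1},
  {"x": 0, "y": 0.016, "z": 0.67, "ax": 0, "ay": 0, "az": -0.01, "jaw": 1},
  {"x": 0, "y": 0.016, "z": 0.67, "ax": 0, "ay": 0, "az": -0.01, "jaw": 1},
  {"x": 0, "y": 0.016, "z": 0.67, "ax": 0, "ay": 0, "az": -0.01, "jaw": -0.2},
  {"x": 0, "y": 0.016, "z": 0.67, "ax": 0, "ay": 0, "az": -0.01, "jaw": -1},
  {"x": 0, "y": 0.016, "z": 0.67, "ax": 0, "ay": 0, "az": -0.01, "jaw": -1},
  {"x": 0, "y": 0.016, "z": 0.67, "ax": 0, "ay": 0, "az": -0.01, "jaw": -1},
])

```text
time: 3.9
tool_pos: [491.0, -323.1, 27.0]
tcp_rot: [3.141, -0.0, -0.378]
contact_force: [0.2, -0.3, 0.1]
grip_width: 55.9
finger_force: 0.0
```

>>> send_rows([
  {"x": 0, "y": 0, "z": 0, "ax": 0, "ay": 0, "az": 0, "jaw": -1},
  {"x": 0, "y": 0, "z": 0, "ax": 0, "ay": 0, "az": 0, "jaw": -1},
  {"x": 0, "y": 0, "z": 0, "ax": 0, "ay": 0, "az": 0, "jaw": -1},
  {"x": 0, "y": 0, "z": 0, "ax": 0, "ay": 0, "az": 0, "jaw": -1},
  {"x": 0, "y": 0, "z": -0.1, "ax": 0, "ay": 0, "az": 0, "jaw": -1},
  {"x": 0, "y": 0, "z": -0.25, "ax": 0, "ay": 0, "az": 0, "jaw": -1},
  {"x": 0, "y": 0, "z": -0.4, "ax": 0, "ay": 0, "az": 0, "jaw": -1},
  {"x": 0, "y": 0, "z": -0.55, "ax": 0, "ay": 0, "az": 0, "jaw": -1},
  {"x": 0, "y": 0, "z": -0.65, "ax": 0, "ay": 0, "az": 0, "jaw": -1},
  {"x": 0, "y": 0, "z": -0.65, "ax": 0, "ay": 0, "az": 0, "jaw": -1},
])

```text
time: 5.15
tool_pos: [491.5, -323.5, 158.0]
tcp_rot: [3.141, -0.003, -0.378]
contact_force: [-0.2, -0.5, -2.2]
grip_width: 21.9
finger_force: 30.0
```

```bash
python3 - <<'E'
from h import *
look('side','s2')
P,p=cloud('side0')
go(494,-120,180,-3)
E
```

```text
go [-0.36  -0.949 -0.117] [ 0.    -0.    -0.311] | at [ 490.9 -322.9  156.6] [ 1.7999e+02 -2.0000e-02 -2.1640e+01] t 5.2 F [ 0.5  0.1 -1.8] w 21.7 ff 29.993028938770294
```

>>> send_rows([
  {"x": -0.05, "y": -0.12, "z": -0.05, "ax": 0, "ay": 0, "az": -0.03, "jaw": -1},
  {"x": -0.12, "y": -0.32, "z": -0.12, "ax": 0, "ay": 0, "az": -0.1, "jaw": -1},
  {"x": -0.2, "y": -0.54, "z": -0.12, "ax": 0, "ay": 0, "az": -0.2, "jaw": -1},
  {"x": -0.28, "y": -0.74, "z": -0.12, "ax": 0, "ay": 0, "az": -0.26, "jaw": -1},
  {"x": -0.34, "y": -0.89, "z": -0.12, "ax": 0, "ay": 0, "az": -0.3, "jaw": -1},
  {"x": -0.36, "y": -0.95, "z": -0.12, "ax": 0, "ay": 0, "az": -0.31, "jaw": -1},
  {"x": -0.36, "y": -0.95, "z": -0.12, "ax": 0, "ay": 0, "az": -0.31, "jaw": -1},
  {"x": -0.36, "y": -0.95, "z": -0.12, "ax": 0, "ay": 0, "az": -0.31, "jaw": -1},
  {"x": -0.36, "y": -0.95, "z": -0.12, "ax": 0, "ay": 0, "az": -0.31, "jaw": -1},
  {"x": -0.36, "y": -0.95, "z": -0.12, "ax": 0, "ay": 0, "az": -0.31, "jaw": -1},
])

```text
time: 6.45
tool_pos: [494.0, -120.5, 180.6]
tcp_rot: [3.142, 0.0, -0.054]
contact_force: [0.0, -0.3, -1.6]
grip_width: 21.7
finger_force: 30.0
```

>>> send_rows([
  {"x": 0, "y": -0.12, "z": 0, "ax": 0, "ay": 0, "az": 0, "jaw": -1},
  {"x": 0, "y": -0.34, "z": 0, "ax": 0, "ay": 0, "az": 0, "jaw": -1},
  {"x": 0, "y": -0.56, "z": 0, "ax": 0, "ay": 0, "az": 0, "jaw": -1},
  {"x": 0, "y": -0.76, "z": 0, "ax": 0, "ay": 0, "az": 0, "jaw": -1},
  {"x": 0, "y": -0.87, "z": 0, "ax": 0, "ay": 0, "az": 0, "jaw": -1},
  {"x": 0, "y": -0.91, "z": 0, "ax": 0, "ay": 0, "az": 0, "jaw": -1},
  {"x": 0, "y": -0.91, "z": 0, "ax": 0, "ay": 0, "az": 0, "jaw": -1},
  {"x": 0, "y": -0.91, "z": 0, "ax": 0, "ay": 0, "az": 0, "jaw": -1},
  {"x": 0, "y": -0.91, "z": 0, "ax": 0, "ay": 0, "az": 0, "jaw": -1},
  {"x": 0, "y": -0.91, "z": 0, "ax": 0, "ay": 0, "az": 0, "jaw": -1},
])

```text
time: 7.7
tool_pos: [503.8, 61.4, 180.7]
tcp_rot: [3.141, -0.0, -0.054]
contact_force: [0.4, 0.4, -0.9]
grip_width: 21.7
finger_force: 30.0
```

```bash
python3 - <<'E'
from h import *
look('wrist','w3'); P,p=cloud('w3')
reg(P,'stud',(510,105),20,50,75)
for c in [(479.6,33),(504,-4),(480,-63)]: reg(P,'chip',c,20,46,62)
Q=P.reshape(-1,3);Q=Q[(Q[:,2]>33)&(Q[:,2]<46)];print(np.median(Q,0),Q.min(0),Q.max(0))
r=cv2.minAreaRect(Q[:,:2].astype(np.float32));print(r)
Q=P.reshape(-1,3);Q=Q[(Q[:,2]>140)&(Q[:,2]<175)];print(len(Q))
go(494,62,70,-3)
E
```

```text
stud 654 med [513.8 101.9  58.1] rect [511.6 103.4] [25.4 25.3] 88.9 mid [511.8 103.4] zmax 64.3
chip 416 med [481.2  29.8  51.3] rect [478.7  30.5] [19.8 23.8] 68.3 mid [479.   27.9] zmax 56.7
chip 430 med [504.1  -5.6  50.6] rect [502.5  -6.8] [18.4 22.1] 88.0 mid [502.6  -6.9] zmax 56.4
chip 505 med [481.2 -62.4  50.6] rect [479.4 -64. ] [25.3 19.4] 0.5 mid [479.4 -64. ] zmax 57.3
[531.45208611  -1.08853666  40.53896987] [ 358.54475244 -116.91307354   33.01464084] [586.92615459 281.90700965  45.99007974]
((495.0592041015625, 86.55572509765625), (198.62649536132812, 430.4161071777344), 11.19919204711914)
426
go [-0.049  0.     0.554] [ 0.    -0.    -0.001] | at [503.8  61.5 180.7] [ 1.7999e+02 -1.0000e-02 -3.0800e+00] t 7.75 F [-1.  -0.7 -2.4] w 21.5 ff 29.993112981319427
```

View pics/w3.png

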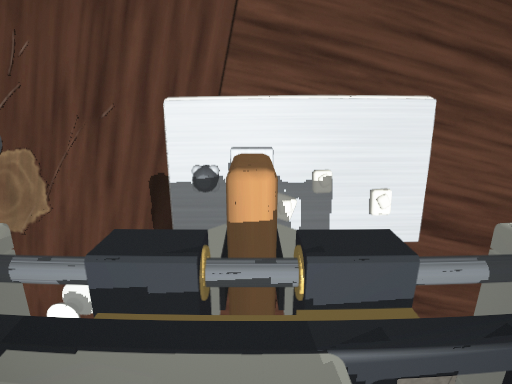

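The wrist view shows the plate from (165,97) to (430,240), the stud at (205,178), and chips right of the scraper at (290,208), (322,181) and (381,201). The scraper goes down between the stud and the nearest chip, shifted to x≈492.

>>> send_rows([
  {"x": -0.03, "y": 0, "z": 0.08, "ax": 0, "ay": 0, "az": 0, "jaw": -1},
  {"x": -0.06, "y": 0, "z": 0.2, "ax": 0, "ay": 0, "az": 0, "jaw": -1},
  {"x": -0.06, "y": 0, "z": 0.32, "ax": 0, "ay": 0, "az": 0, "jaw": -1},
  {"x": -0.06, "y": 0, "z": 0.42, "ax": 0, "ay": 0, "az": 0, "jaw": -1},
  {"x": -0.06, "y": 0, "z": 0.49, "ax": 0, "ay": 0, "az": 0, "jaw": -1},
  {"x": -0.06, "y": 0, "z": 0.53, "ax": 0, "ay": 0, "az": 0, "jaw": -1},
  {"x": -0.06, "y": 0, "z": 0.55, "ax": 0, "ay": 0, "az": 0, "jaw": -1},
  {"x": -0.06, "y": 0, "z": 0.56, "ax": 0, "ay": 0, "az": 0, "jaw": -1},
  {"x": -0.06, "y": 0, "z": 0.565, "ax": 0, "ay": 0, "az": 0, "jaw": -1},
  {"x": -0.06, "y": 0, "z": 0.565, "ax": 0, "ay": 0, "az": 0, "jaw": -1},
])

```text
time: 9.0
tool_pos: [491.9, 62.5, 67.9]
tcp_rot: [3.142, -0.001, -0.053]
contact_force: [0.1, 0.1, -1.7]
grip_width: 21.8
finger_force: 30.0
```

```bash
python3 - <<'E'
from h import *
go(492,62,68,-3); look('side','s4')
a=cv2.imread('pics/s4.png')[120:280,170:380];cv2.imwrite('pics/s4c.png',cv2.resize(a,None,fx=3.7,fy=3.7,interpolation=cv2.INTER_CUBIC))
E
```

```text
go [ 0.001  0.003 -0.   ] [ 0.    -0.    -0.001] | at [491.9  62.5  67.9] [ 1.80e+02 -3.00e-02 -3.04e+00] t 9.0 F [ 0.1  0.1 -1.7] w 21.8 ff 29.993061125278473
```

View pics/s4c.png

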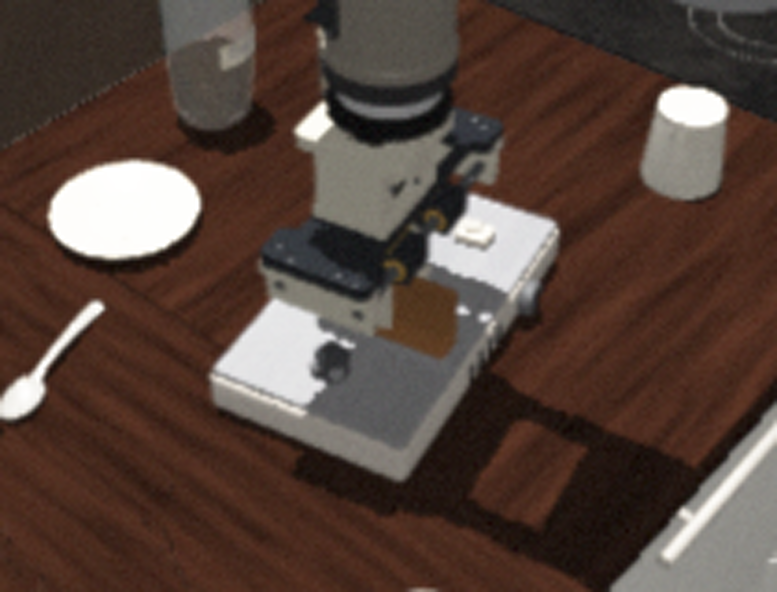

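>>> send_rows([
  {"x": 0, "y": 0.03, "z": 0, "ax": 0, "ay": 0, "az": 0, "jaw": -1},
  {"x": 0, "y": 0.08, "z": 0, "ax": 0, "ay": 0, "az": 0, "jaw": -1},
  {"x": 0, "y": 0.14, "z": 0, "ax": 0, "ay": 0, "az": 0, "jaw": -1},
  {"x": 0, "y": 0.2, "z": 0, "ax": 0, "ay": 0, "az": 0, "jaw": -1},
  {"x": 0, "y": 0.26, "z": 0, "ax": 0, "ay": 0, "az": 0, "jaw": -1},
  {"x": 0, "y": 0.32, "z": 0, "ax": 0, "ay": 0, "az": 0, "jaw": -1},
  {"x": 0, "y": 0.38, "z": 0, "ax": 0, "ay": 0, "az": 0, "jaw": -1},
  {"x": 0, "y": 0.44, "z": 0, "ax": 0, "ay": 0, "az": 0, "jaw": -1},
  {"x": 0, "y": 0.5, "z": 0, "ax": 0, "ay": 0, "az": 0, "jaw": -1},
  {"x": 0, "y": 0.55, "z": 0, "ax": 0, "ay": 0, "az": 0, "jaw": -1},
])

```text
time: 10.3
tool_pos: [485.9, -48.1, 67.7]
tcp_rot: [3.141, -0.0, -0.053]
contact_force: [0.4, -0.4, -1.2]
grip_width: 21.7
finger_force: 30.0
```

>>> send_rows([
  {"x": 0, "y": 0.05, "z": 0, "ax": 0, "ay": 0, "az": 0, "jaw": -1},
  {"x": 0, "y": 0.1, "z": 0, "ax": 0, "ay": 0, "az": 0, "jaw": -1},
  {"x": 0, "y": 0.15, "z": 0, "ax": 0, "ay": 0, "az": 0, "jaw": -1},
  {"x": 0, "y": 0.2, "z": 0, "ax": 0, "ay": 0, "az": 0, "jaw": -1},
  {"x": 0, "y": 0.25, "z": 0, "ax": 0, "ay": 0, "az": 0, "jaw": -1},
  {"x": 0, "y": 0.3, "z": 0, "ax": 0, "ay": 0, "az": 0, "jaw": -1},
  {"x": 0, "y": 0.35, "z": 0, "ax": 0, "ay": 0, "az": 0, "jaw": -1},
  {"x": 0, "y": 0.4, "z": 0, "ax": 0, "ay": 0, "az": 0, "jaw": -1},
  {"x": 0, "y": 0.46, "z": 0, "ax": 0, "ay": 0, "az": 0, "jaw": -1},
  {"x": 0, "y": 0.5, "z": 0, "ax": 0, "ay": 0, "az": 0, "jaw": -1},
])

```text
time: 11.55
tool_pos: [480.6, -148.0, 67.7]
tcp_rot: [3.141, -0.0, -0.053]
contact_force: [-0.5, -0.2, -0.9]
grip_width: 22.1
finger_force: 30.0
```

```bash
python3 - <<'E'
from h import *
go(490,-321,150,-22); look('side','s5')
a=cv2.imread('pics/s5.png')[120:280,200:410];cv2.imwrite('pics/s5c.png',cv2.resize(a,None,fx=3.7,fy=3.7,interpolation=cv2.INTER_CUBIC))
E
```

```text
go [ 0.093  0.861 -0.411] [ 0.    -0.     0.316] | at [ 480.6 -148.    67.7] [179.99  -0.    -3.06] t 11.55 F [-0.5 -0.2 -0.9] w 22.1 ff 29.993210434913635
```

View pics/s5c.png

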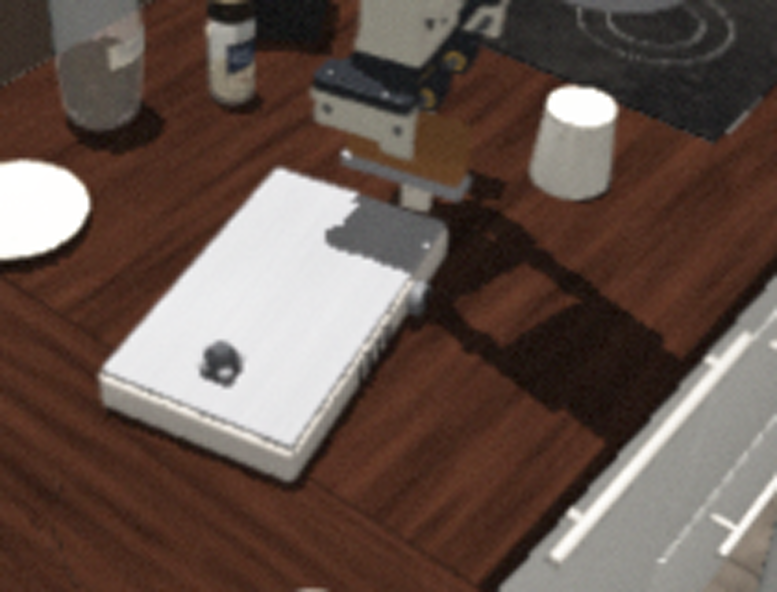

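The plate is clear of chips: only the stud remains at (220,360). One chip shows below the scraper near (415,195), off the plate. I lift, then travel to the put-down spot.

>>> send_rows([
  {"x": 0, "y": 0, "z": 0, "ax": 0, "ay": 0, "az": 0, "jaw": -1},
  {"x": 0, "y": 0, "z": -0.1, "ax": 0, "ay": 0, "az": 0, "jaw": -1},
  {"x": 0, "y": 0, "z": -0.25, "ax": 0, "ay": 0, "az": 0, "jaw": -1},
  {"x": 0.02, "y": 0.1, "z": -0.4, "ax": 0, "ay": 0, "az": 0.05, "jaw": -1},
  {"x": 0.04, "y": 0.3, "z": -0.41, "ax": 0, "ay": 0, "az": 0.12, "jaw": -1},
  {"x": 0.06, "y": 0.5, "z": -0.41, "ax": 0, "ay": 0, "az": 0.2, "jaw": -1},
  {"x": 0.08, "y": 0.7, "z": -0.41, "ax": 0, "ay": 0, "az": 0.27, "jaw": -1},
  {"x": 0.09, "y": 0.82, "z": -0.41, "ax": 0, "ay": 0, "az": 0.31, "jaw": -1},
  {"x": 0.093, "y": 0.86, "z": -0.41, "ax": 0, "ay": 0, "az": 0.316, "jaw": -1},
  {"x": 0.093, "y": 0.86, "z": -0.41, "ax": 0, "ay": 0, "az": 0.316, "jaw": -1},
])

```text
time: 12.85
tool_pos: [489.9, -319.3, 149.4]
tcp_rot: [-3.141, 0.001, -0.383]
contact_force: [-0.1, 0.0, -1.7]
grip_width: 22.4
finger_force: 30.0
```

```bash
python3 - <<'E'
from h import *
go(490,-321,28,-22); look('top','t6')
P,p=cloud('top0'); P2,p2=cloud('t6')
a=cv2.imread('pics/t6.png')[150:290,190:400];cv2.imwrite('pics/t6c.png',cv2.resize(a,None,fx=3.7,fy=3.7,interpolation=cv2.INTER_CUBIC))
E
```

```text
go [0.004 0.008 0.607] [-0.     0.001  0.001] | at [ 489.9 -319.3  149.4] [-1.7997e+02  4.0000e-02 -2.1970e+01] t 12.85 F [-0.1  0.  -1.7] w 22.4 ff 29.993088841438293
```

View pics/t6c.png

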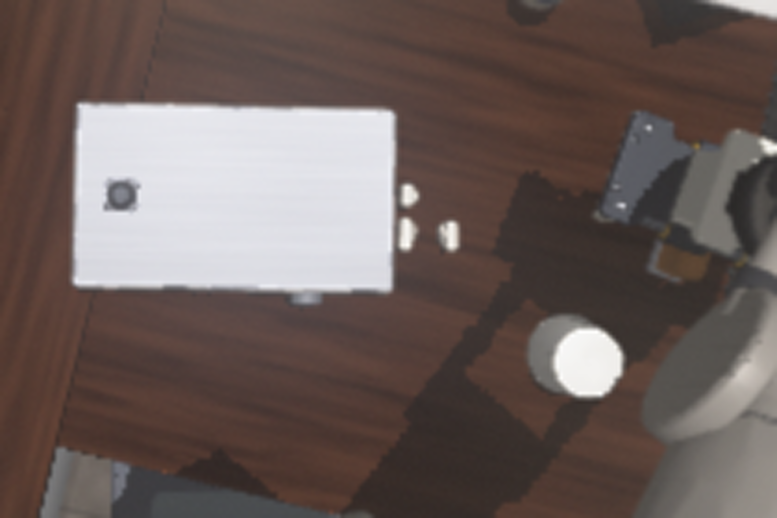

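All three chips lie on the worktop beside the base, at crop positions (409,195), (407,234) and (449,236). Now I lower the scraper and release it.

>>> send_rows([
  {"x": 0, "y": 0, "z": 0.1, "ax": 0, "ay": 0, "az": 0, "jaw": -1},
  {"x": 0, "y": 0, "z": 0.28, "ax": 0, "ay": 0, "az": 0, "jaw": -1},
  {"x": 0, "y": 0, "z": 0.42, "ax": 0, "ay": 0, "az": 0, "jaw": -1},
  {"x": 0, "y": 0, "z": 0.53, "ax": 0, "ay": 0, "az": 0, "jaw": -1},
  {"x": 0, "y": 0, "z": 0.58, "ax": 0, "ay": 0, "az": 0, "jaw": -1},
  {"x": 0, "y": 0, "z": 0.6, "ax": 0, "ay": 0, "az": 0, "jaw": -1},
  {"x": 0, "y": 0, "z": 0.61, "ax": 0, "ay": 0, "az": 0, "jaw": -1},
  {"x": 0, "y": 0, "z": 0.61, "ax": 0, "ay": 0, "az": 0, "jaw": -1},
  {"x": 0, "y": 0, "z": 0.61, "ax": 0, "ay": 0, "az": 0, "jaw": 0},
  {"x": 0, "y": 0, "z": 0.61, "ax": 0, "ay": 0, "az": 0, "jaw": 1},
])

```text
time: 14.15
tool_pos: [490.3, -320.2, 28.3]
tcp_rot: [3.141, -0.001, -0.384]
contact_force: [0.5, -0.8, -0.0]
grip_width: 37.2
finger_force: 0.0
```

>>> send_rows([
  {"x": 0, "y": 0, "z": 0, "ax": 0, "ay": 0, "az": 0, "jaw": 1},
  {"x": 0, "y": 0, "z": 0, "ax": 0, "ay": 0, "az": 0, "jaw": 1},
  {"x": 0, "y": 0, "z": 0, "ax": 0, "ay": 0, "az": 0, "jaw": 1},
  {"x": 0, "y": 0, "z": -0.1, "ax": 0, "ay": 0, "az": 0, "jaw": 1},
  {"x": 0, "y": 0, "z": -0.3, "ax": 0, "ay": 0, "az": 0, "jaw": 1},
  {"x": 0, "y": 0, "z": -0.55, "ax": 0, "ay": 0, "az": 0, "jaw": 1},
  {"x": 0, "y": 0, "z": -0.75, "ax": 0, "ay": 0, "az": 0, "jaw": 1},
  {"x": 0, "y": 0, "z": -0.9, "ax": 0, "ay": 0, "az": 0, "jaw": 1},
  {"x": 0, "y": 0, "z": -1, "ax": 0, "ay": 0, "az": 0, "jaw": 1},
  {"x": 0, "y": 0, "z": -1, "ax": 0, "ay": 0, "az": 0, "jaw": 1},
])

```text
time: 15.4
tool_pos: [490.6, -320.3, 229.3]
tcp_rot: [3.14, -0.003, -0.384]
contact_force: [0.3, 0.9, -0.4]
grip_width: 91.8
finger_force: 0.0
```

```bash
python3 - <<'E'
from h import *
look('wrist','w7'); P,p=cloud('w7'); reg(P,'scr',(490,-321),75,40,75)
go(500,-130,228,-3);go(559,358,160,-3)
E
```

```text
scr 1766 med [ 492.3 -322.3   59.2] rect [ 489.1 -321.3] [22.  95.1] 68.4 mid [ 488.8 -321.2] zmax 61.8
go [-0.31  -0.899 -0.002] [ 0.    -0.001 -0.317] | at [ 490.1 -319.9  227.7] [ 1.7998e+02 -4.0000e-02 -2.2000e+01] t 15.45 F [ 0.  -1.1 -0.5] w 91.9 ff 0.0
go [-0.951 -3.272  0.337] [ 0.    -0.001 -0.317] | at [ 490.1 -319.9  227.7] [ 1.7998e+02 -4.0000e-02 -2.2000e+01] t 15.45 F [ 0.  -1.1 -0.5] w 91.9 ff 0.0
```

>>> send_rows([
  {"x": -0.03, "y": -0.1, "z": 0, "ax": 0, "ay": 0, "az": -0.03, "jaw": 1},
  {"x": -0.1, "y": -0.3, "z": 0, "ax": 0, "ay": 0, "az": -0.1, "jaw": 1},
  {"x": -0.17, "y": -0.5, "z": 0, "ax": 0, "ay": 0, "az": -0.18, "jaw": 1},
  {"x": -0.24, "y": -0.7, "z": 0, "ax": 0, "ay": 0, "az": -0.25, "jaw": 1},
  {"x": -0.29, "y": -0.84, "z": 0, "ax": 0, "ay": 0, "az": -0.3, "jaw": 1},
  {"x": -0.31, "y": -0.9, "z": 0, "ax": 0, "ay": 0, "az": -0.317, "jaw": 1},
  {"x": -0.31, "y": -0.9, "z": 0, "ax": 0, "ay": 0, "az": -0.317, "jaw": 1},
  {"x": -0.31, "y": -0.9, "z": 0, "ax": 0, "ay": 0, "az": -0.317, "jaw": 1},
  {"x": -0.31, "y": -0.9, "z": 0, "ax": 0, "ay": 0, "az": -0.317, "jaw": 1},
  {"x": -0.31, "y": -0.9, "z": 0, "ax": 0, "ay": 0, "az": -0.317, "jaw": 1},
])

```text
time: 16.7
tool_pos: [499.9, -130.5, 227.6]
tcp_rot: [3.142, 0.0, -0.053]
contact_force: [-0.9, -0.2, 0.3]
grip_width: 91.7
finger_force: 0.0
```

>>> send_rows([
  {"x": 0, "y": -0.1, "z": 0, "ax": 0, "ay": 0, "az": 0, "jaw": 1},
  {"x": 0, "y": -0.3, "z": 0, "ax": 0, "ay": 0, "az": 0, "jaw": 1},
  {"x": 0, "y": -0.5, "z": 0, "ax": 0, "ay": 0, "az": 0, "jaw": 1},
  {"x": 0, "y": -0.7, "z": 0, "ax": 0, "ay": 0, "az": 0, "jaw": 1},
  {"x": 0, "y": -0.9, "z": 0, "ax": 0, "ay": 0, "az": 0, "jaw": 1},
  {"x": 0, "y": -1, "z": 0, "ax": 0, "ay": 0, "az": 0, "jaw": 1},
  {"x": 0, "y": -1, "z": 0, "ax": 0, "ay": 0, "az": 0, "jaw": 1},
  {"x": 0, "y": -1, "z": 0, "ax": 0, "ay": 0, "az": 0, "jaw": 1},
  {"x": 0, "y": -1, "z": 0, "ax": 0, "ay": 0, "az": 0, "jaw": 1},
  {"x": 0, "y": -1, "z": 0, "ax": 0, "ay": 0, "az": 0, "jaw": 1},
])

```text
time: 17.95
tool_pos: [510.4, 69.3, 227.7]
tcp_rot: [3.141, 0.0, -0.053]
contact_force: [0.3, 0.0, 0.6]
grip_width: 92.0
finger_force: 0.0
```

```bash
python3 - <<'E'
from h import *
look('wrist','w8'); P,p=cloud('w8'); reg(P,'stud',(511,104),20,50,75)
Q=P.reshape(-1,3);Q=Q[(Q[:,2]>33)&(Q[:,2]<46)&(Q[:,0]<600)&(Q[:,0]>410)&(Q[:,1]<160)];print(cv2.minAreaRect(Q[:,:2].astype(np.float32)),np.median(Q,0))
go(559,358,200,-3)
E
```

```text
stud 484 med [513.6 102.5  58.1] rect [511.6 103.4] [24.9 25. ] 88.9 mid [511.5 103.4] zmax 64.5
((509.14141845703125, 14.577911376953125), (256.9680480957031, 147.1637420654297), 87.54071044921875) [515.84712222  14.14270575  40.58344844]
go [ 0.166 -1.454  0.138] [ 0.    -0.    -0.001] | at [510.5  69.4 227.7] [179.99  -0.    -3.04] t 18.0 F [-0.6  0.4  0.5] w 91.6 ff 0.0
```

View pics/w8.png

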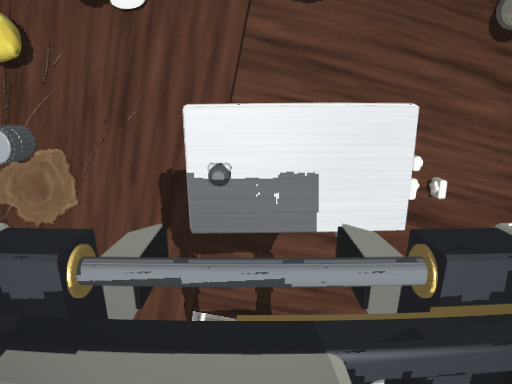

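The stud is at pixel (219,175), about (511.6,103.4) mm, matching the earlier view. The chips sit beyond the base end. On to the cap.

>>> send_rows([
  {"x": 0.01, "y": -0.1, "z": 0, "ax": 0, "ay": 0, "az": 0, "jaw": 1},
  {"x": 0.03, "y": -0.3, "z": 0, "ax": 0, "ay": 0, "az": 0, "jaw": 1},
  {"x": 0.06, "y": -0.5, "z": 0, "ax": 0, "ay": 0, "az": 0, "jaw": 1},
  {"x": 0.09, "y": -0.7, "z": 0, "ax": 0, "ay": 0, "az": 0, "jaw": 1},
  {"x": 0.12, "y": -0.9, "z": 0, "ax": 0, "ay": 0, "az": 0, "jaw": 1},
  {"x": 0.14, "y": -1, "z": 0, "ax": 0, "ay": 0, "az": 0, "jaw": 1},
  {"x": 0.16, "y": -1, "z": 0, "ax": 0, "ay": 0, "az": 0, "jaw": 1},
  {"x": 0.16, "y": -1, "z": 0, "ax": 0, "ay": 0, "az": 0, "jaw": 1},
  {"x": 0.16, "y": -1, "z": 0, "ax": 0, "ay": 0, "az": 0, "jaw": 1},
  {"x": 0.16, "y": -1, "z": 0, "ax": 0, "ay": 0, "az": 0, "jaw": 1},
])

```text
time: 19.25
tool_pos: [552.9, 267.2, 227.9]
tcp_rot: [3.142, -0.0, -0.053]
contact_force: [0.8, -0.4, 0.5]
grip_width: 91.9
finger_force: 0.0
```

>>> send_rows([
  {"x": 0, "y": -0.1, "z": 0.03, "ax": 0, "ay": 0, "az": 0, "jaw": 1},
  {"x": 0, "y": -0.25, "z": 0.1, "ax": 0, "ay": 0, "az": 0, "jaw": 1},
  {"x": 0, "y": -0.4, "z": 0.2, "ax": 0, "ay": 0, "az": 0, "jaw": 1},
  {"x": 0, "y": -0.45, "z": 0.3, "ax": 0, "ay": 0, "az": 0, "jaw": 1},
  {"x": 0, "y": -0.45, "z": 0.33, "ax": 0, "ay": 0, "az": 0, "jaw": 1},
  {"x": 0, "y": -0.45, "z": 0.33, "ax": 0, "ay": 0, "az": 0, "jaw": 1},
  {"x": 0, "y": -0.45, "z": 0.33, "ax": 0, "ay": 0, "az": 0, "jaw": 1},
  {"x": 0, "y": -0.45, "z": 0.33, "ax": 0, "ay": 0, "az": 0, "jaw": 1},
  {"x": 0, "y": -0.45, "z": 0.33, "ax": 0, "ay": 0, "az": 0, "jaw": 1},
  {"x": 0, "y": -0.45, "z": 0.33, "ax": 0, "ay": 0, "az": 0, "jaw": 1},
])

```text
time: 20.5
tool_pos: [557.5, 357.8, 161.9]
tcp_rot: [-3.141, -0.0, -0.052]
contact_force: [-0.2, 0.1, -0.7]
grip_width: 91.8
finger_force: 0.0
```

```bash
python3 - <<'E'
from h import *
look('wrist','w9'); P,p=cloud('w9'); reg(P,'cap',(559,358),35,30,60);reg(P,'captop',(559,358),35,43,60); reg(P,'tab',(559,358),70,-10,8); reg(P,'lemon+',(640,345),60,30,80)
go(559,358,8,-3)
E
```

```text
cap 1740 med [560.6 357.2  46.5] rect [559.3 357.5] [42.5 41.4] 81.1 mid [559.5 357.6] zmax 49.1
captop 1606 med [559.4 357.4  46.5] rect [558.9 357.6] [40.6 39.8] 87.0 mid [558.8 357.7] zmax 49.1
tab 12212 med [568.1 357.8   0.7] rect [558.6 358. ] [139.6 139. ] 87.0 mid [558.9 358. ] zmax 8.0
lemon+ 3905 med [675.1 348.7  49.6] rect [674.7 349.4] [50.2 60.2] 9.9 mid [675.2 350. ] zmax 57.4
go [ 0.007 -0.001  0.769] [-0. -0.  0.] | at [557.5 357.8 161.8] [-1.80e+02 -1.00e-02 -2.99e+00] t 20.55 F [-0.7  0.3  0.5] w 91.6 ff 0.0
```

View pics/w9.png

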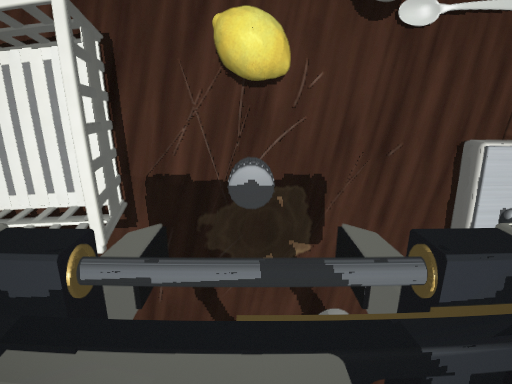

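The wrist view shows the cap at (251,184), centred in the jaw line. The dish rack's edge is at column ~125 on the left, so I check its clearance to the gripper body.

```bash
python3 - <<'E'
from h import *
for f in('w9','top0','side0'):
    P,p=cloud(f);Q=P.reshape(-1,3)
    for z in (20,60):
        q=Q[(Q[:,2]>z)&(Q[:,2]<200)&(Q[:,0]>400)&(Q[:,0]<680)&(Q[:,1]>400)&(Q[:,1]<560)]
        if f=='w9': q=q[q[:,0]>560]
        if len(q): print(f,z,len(q),np.percentile(q[:,1],[0,1,5]),q[:,2].max())
E
```

```text
w9 20 6250 [401.54337607 402.01663569 402.60923126] 199.96378352356103
w9 60 4394 [401.54337607 401.9614658  402.32551885] 199.96378352356103
top0 20 509 [477.88089624 478.4753664  479.55385663] 94.1088522297401
top0 60 330 [477.88089624 478.4042895  479.31067762] 94.1088522297401
side0 20 1554 [476.93747273 477.95014305 479.69834385] 92.16647521107677
side0 60 888 [476.93747273 477.7482845  478.94542799] 92.16647521107677
```

The rack starts at y 477 and the body reaches 453, so it is clear. Grip the cap.

>>> send_rows([
  {"x": 0.008, "y": 0, "z": 0.1, "ax": 0, "ay": 0, "az": 0, "jaw": 1},
  {"x": 0.008, "y": 0, "z": 0.3, "ax": 0, "ay": 0, "az": 0, "jaw": 1},
  {"x": 0.008, "y": 0, "z": 0.5, "ax": 0, "ay": 0, "az": 0, "jaw": 1},
  {"x": 0.008, "y": 0, "z": 0.64, "ax": 0, "ay": 0, "az": 0, "jaw": 1},
  {"x": 0.008, "y": 0, "z": 0.73, "ax": 0, "ay": 0, "az": 0, "jaw": 1},
  {"x": 0.008, "y": 0, "z": 0.77, "ax": 0, "ay": 0, "az": 0, "jaw": 1},
  {"x": 0.008, "y": 0, "z": 0.77, "ax": 0, "ay": 0, "az": 0, "jaw": 0.4},
  {"x": 0.008, "y": 0, "z": 0.77, "ax": 0, "ay": 0, "az": 0, "jaw": -1},
  {"x": 0.008, "y": 0, "z": 0.77, "ax": 0, "ay": 0, "az": 0, "jaw": -1},
  {"x": 0.008, "y": 0, "z": 0.77, "ax": 0, "ay": 0, "az": 0, "jaw": -1},
])

```text
time: 21.8
tool_pos: [559.4, 357.9, 8.3]
tcp_rot: [-3.141, -0.001, -0.052]
contact_force: [-0.5, -0.5, 0.2]
grip_width: 56.4
finger_force: 0.0
```

>>> send_rows([
  {"x": 0, "y": 0, "z": 0, "ax": 0, "ay": 0, "az": 0, "jaw": -1},
  {"x": 0, "y": 0, "z": 0, "ax": 0, "ay": 0, "az": 0, "jaw": -1},
  {"x": 0, "y": 0, "z": 0, "ax": 0, "ay": 0, "az": 0, "jaw": -1},
  {"x": 0, "y": 0, "z": -0.1, "ax": 0, "ay": 0, "az": 0, "jaw": -1},
  {"x": 0, "y": 0, "z": -0.25, "ax": 0, "ay": 0, "az": 0, "jaw": -1},
  {"x": 0, "y": 0, "z": -0.4, "ax": 0, "ay": 0, "az": 0, "jaw": -1},
  {"x": 0, "y": 0, "z": -0.55, "ax": 0, "ay": 0, "az": 0, "jaw": -1},
  {"x": 0, "y": 0, "z": -0.6, "ax": 0, "ay": 0, "az": 0, "jaw": -1},
  {"x": 0, "y": 0, "z": -0.6, "ax": 0, "ay": 0, "az": 0, "jaw": -1},
  {"x": 0, "y": 0, "z": -0.6, "ax": 0, "ay": 0, "az": 0, "jaw": -1},
])

```text
time: 23.05
tool_pos: [558.4, 357.4, 126.3]
tcp_rot: [3.14, 0.002, -0.052]
contact_force: [-0.3, -0.5, -1.2]
grip_width: 41.6
finger_force: 30.0
```

```bash
python3 - <<'E'
from h import *
look('wrist','w10'); P,p=cloud('w10'); o=bot.get_obs()['tool_pos']; reg(P,'cap',o[:2],35,o[2]+20,o[2]+60); reg(P,'captop',o[:2],30,o[2]+32,o[2]+50)
go(511.5,103.5,128,-3)
E
```

```text
cap 6459 med [568.1 356.4 164.5] rect [560.7 360.3] [62.7 41.5] 67.8 mid [559.9 356.8] zmax 186.1
captop 4576 med [554.9 356.5 164.8] rect [560.  357.3] [55.9 39.9] 87.6 mid [559.9 356.9] zmax 176.1
go [-0.168  1.28  -0.007] [0.001 0.002 0.   ] | at [558.4 357.4 126.1] [ 1.7992e+02  1.3000e-01 -2.9800e+00] t 23.1 F [ 0.6  0.3 -1.3] w 41.7 ff 29.999820361845195
```

>>> send_rows([
  {"x": -0.02, "y": 0.1, "z": 0, "ax": 0, "ay": 0, "az": 0, "jaw": -1},
  {"x": -0.04, "y": 0.3, "z": 0, "ax": 0, "ay": 0, "az": 0, "jaw": -1},
  {"x": -0.07, "y": 0.5, "z": 0, "ax": 0, "ay": 0, "az": 0, "jaw": -1},
  {"x": -0.1, "y": 0.7, "z": 0, "ax": 0, "ay": 0, "az": 0, "jaw": -1},
  {"x": -0.12, "y": 0.86, "z": 0, "ax": 0, "ay": 0, "az": 0, "jaw": -1},
  {"x": -0.15, "y": 0.96, "z": 0, "ax": 0, "ay": 0, "az": 0, "jaw": -1},
  {"x": -0.168, "y": 1, "z": 0, "ax": 0, "ay": 0, "az": 0, "jaw": -1},
  {"x": -0.168, "y": 1, "z": 0, "ax": 0, "ay": 0, "az": 0, "jaw": -1},
  {"x": -0.168, "y": 1, "z": 0, "ax": 0, "ay": 0, "az": 0, "jaw": -1},
  {"x": -0.168, "y": 1, "z": 0, "ax": 0, "ay": 0, "az": 0, "jaw": -1},
])

```text
time: 24.35
tool_pos: [515.2, 160.6, 127.6]
tcp_rot: [-3.142, -0.0, -0.051]
contact_force: [0.2, -0.4, -0.9]
grip_width: 42.1
finger_force: 30.0
```

```bash
python3 - <<'E'
from h import *
look('wrist','w11'); P,p=cloud('w11'); reg(P,'stud',(511,104),20,50,75)
go(511.5,103.5,128,-3)
E
```

```text
stud 918 med [515.2 105.1  57.8] rect [512.5 103.2] [24.9 24.7] 89.7 mid [512.5 103.3] zmax 64.5
go [-0.004  0.285 -0.002] [-0.    -0.     0.001] | at [515.2 160.5 127.6] [-1.80e+02 -1.00e-02 -2.93e+00] t 24.4 F [ 0.6 -0.5 -0.4] w 41.7 ff 29.999985708855093
```

>>> send_rows([
  {"x": 0, "y": 0.08, "z": 0, "ax": 0, "ay": 0, "az": 0, "jaw": -1},
  {"x": 0, "y": 0.18, "z": 0, "ax": 0, "ay": 0, "az": 0, "jaw": -1},
  {"x": -0.002, "y": 0.26, "z": 0, "ax": 0, "ay": 0, "az": 0, "jaw": -1},
  {"x": -0.002, "y": 0.285, "z": 0, "ax": 0, "ay": 0, "az": 0, "jaw": -1},
  {"x": -0.002, "y": 0.285, "z": 0.03, "ax": 0, "ay": 0, "az": 0, "jaw": -1},
  {"x": -0.002, "y": 0.285, "z": 0.1, "ax": 0, "ay": 0, "az": 0, "jaw": -1},
  {"x": -0.002, "y": 0.285, "z": 0.18, "ax": 0, "ay": 0, "az": 0, "jaw": -1},
  {"x": -0.002, "y": 0.285, "z": 0.24, "ax": 0, "ay": 0, "az": 0, "jaw": -1},
  {"x": -0.002, "y": 0.285, "z": 0.26, "ax": 0, "ay": 0, "az": 0, "jaw": -1},
  {"x": -0.002, "y": 0.285, "z": 0.26, "ax": 0, "ay": 0, "az": 0, "jaw": -1},
])

```text
time: 25.65
tool_pos: [511.7, 103.1, 75.4]
tcp_rot: [3.141, 0.0, -0.052]
contact_force: [1.3, 0.0, -1.3]
grip_width: 41.9
finger_force: 30.0
```

```bash
python3 - <<'E'
from h import *
go(512,103.5,60,-3); look('side','s12'); look('top','t12')
P,p=cloud('side0')
a=cv2.imread('pics/s12.png')[170:260,210:330];cv2.imwrite('pics/s12c.png',cv2.resize(a,None,fx=6,fy=6,interpolation=cv2.INTER_CUBIC))
E
```

```text
go [ 0.001 -0.002  0.077] [0.    0.    0.001] | at [511.7 103.1  75.4] [ 1.7999e+02  2.0000e-02 -2.9700e+00] t 25.65 F [ 1.3  0.  -1.3] w 41.9 ff 29.9998176866211
```

View pics/s12c.png

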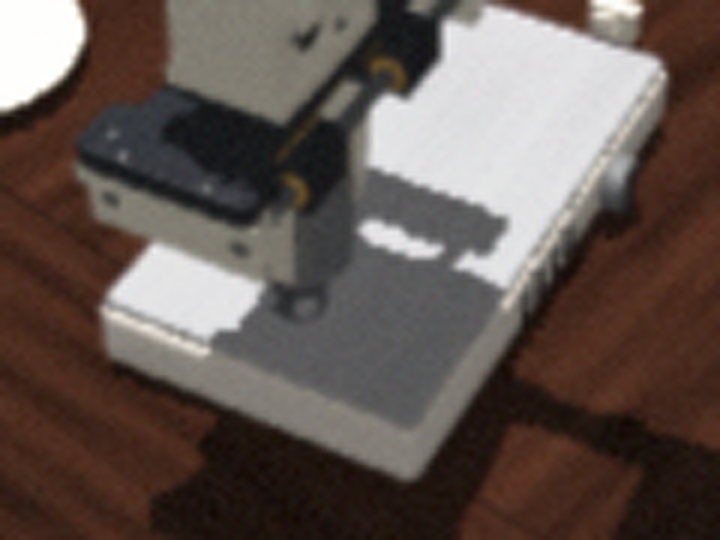

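The cap hangs over the stud, with the balls visible just below the rim at (300,300) in the crop. I lower it until the taper has engaged and check the side forces.

>>> send_rows([
  {"x": 0, "y": 0, "z": 0.01, "ax": 0, "ay": 0, "az": 0, "jaw": -1},
  {"x": 0, "y": 0, "z": 0.02, "ax": 0, "ay": 0, "az": 0, "jaw": -1},
  {"x": 0, "y": 0, "z": 0.03, "ax": 0, "ay": 0, "az": 0, "jaw": -1},
  {"x": 0, "y": 0, "z": 0.04, "ax": 0, "ay": 0, "az": 0, "jaw": -1},
  {"x": 0, "y": 0, "z": 0.05, "ax": 0, "ay": 0, "az": 0, "jaw": -1},
  {"x": 0, "y": 0, "z": 0.06, "ax": 0, "ay": 0, "az": 0, "jaw": -1},
  {"x": 0, "y": 0, "z": 0.065, "ax": 0, "ay": 0, "az": 0, "jaw": -1},
  {"x": 0, "y": 0, "z": 0.07, "ax": 0, "ay": 0, "az": 0, "jaw": -1},
  {"x": 0, "y": 0, "z": 0.07, "ax": 0, "ay": 0, "az": 0, "jaw": -1},
  {"x": 0, "y": 0, "z": 0.07, "ax": 0, "ay": 0, "az": 0, "jaw": -1},
])

```text
time: 27.0
tool_pos: [511.8, 102.9, 61.8]
tcp_rot: [3.142, -0.0, -0.052]
contact_force: [1.0, 0.6, 0.1]
grip_width: 41.9
finger_force: 30.0
```

>>> send_rows([
  {"x": 0, "y": 0, "z": 0.006, "ax": 0, "ay": 0, "az": 0, "jaw": -1},
  {"x": 0, "y": 0, "z": 0.012, "ax": 0, "ay": 0, "az": 0, "jaw": -1},
  {"x": 0, "y": 0, "z": 0.018, "ax": 0, "ay": 0, "az": 0, "jaw": -1},
  {"x": 0, "y": 0, "z": 0.024, "ax": 0, "ay": 0, "az": 0, "jaw": -1},
  {"x": 0, "y": 0, "z": 0.03, "ax": 0, "ay": 0, "az": 0, "jaw": -1},
  {"x": 0, "y": 0, "z": 0.035, "ax": 0, "ay": 0, "az": 0, "jaw": -1},
  {"x": 0, "y": 0, "z": 0.04, "ax": 0, "ay": 0, "az": 0, "jaw": -1},
  {"x": 0, "y": 0, "z": 0.04, "ax": 0, "ay": 0, "az": 0, "jaw": -1},
  {"x": 0, "y": 0, "z": 0.04, "ax": 0, "ay": 0, "az": 0, "jaw": -1},
  {"x": 0, "y": 0, "z": 0.04, "ax": 0, "ay": 0, "az": 0, "jaw": -1},
])

```text
time: 28.25
tool_pos: [512.7, 103.6, 54.8]
tcp_rot: [-3.14, -0.003, -0.052]
contact_force: [-0.0, 3.5, 6.9]
grip_width: 41.4
finger_force: 30.0
```

>>> send_rows([
  {"x": 0, "y": 0, "z": 0.005, "ax": 0, "ay": 0, "az": 0, "jaw": -1},
  {"x": 0, "y": 0, "z": 0.01, "ax": 0, "ay": 0, "az": 0, "jaw": -1},
  {"x": 0, "y": 0, "z": 0.015, "ax": 0, "ay": 0, "az": 0, "jaw": -1},
  {"x": 0, "y": 0, "z": 0.02, "ax": 0, "ay": 0, "az": 0, "jaw": -1},
  {"x": 0, "y": 0, "z": 0.025, "ax": 0, "ay": 0, "az": 0, "jaw": -1},
  {"x": 0, "y": 0, "z": 0.03, "ax": 0, "ay": 0, "az": 0, "jaw": -1},
  {"x": 0, "y": 0, "z": 0.03, "ax": 0, "ay": 0, "az": 0, "jaw": -1},
  {"x": 0, "y": 0, "z": 0.03, "ax": 0, "ay": 0, "az": 0, "jaw": -1},
  {"x": 0, "y": 0, "z": 0.03, "ax": 0, "ay": 0, "az": 0, "jaw": -1},
  {"x": 0, "y": 0, "z": 0.03, "ax": 0, "ay": 0, "az": 0, "jaw": -1},
])

```text
time: 29.5
tool_pos: [511.5, 103.0, 47.8]
tcp_rot: [3.141, 0.0, -0.052]
contact_force: [-1.9, 2.7, 3.3]
grip_width: 42.0
finger_force: 30.0
```

Clicked through (TCP 47.8, force dropped). Now I press firmly.

>>> send_rows([
  {"x": 0, "y": 0, "z": 0.003, "ax": 0, "ay": 0, "az": 0, "jaw": -1},
  {"x": 0, "y": 0, "z": 0.006, "ax": 0, "ay": 0, "az": 0, "jaw": -1},
  {"x": 0, "y": 0, "z": 0.008, "ax": 0, "ay": 0, "az": 0, "jaw": -1},
  {"x": 0, "y": 0, "z": 0.01, "ax": 0, "ay": 0, "az": 0, "jaw": -1},
  {"x": 0, "y": 0, "z": 0.01, "ax": 0, "ay": 0, "az": 0, "jaw": -1},
  {"x": 0, "y": 0, "z": 0.01, "ax": 0, "ay": 0, "az": 0, "jaw": -1},
  {"x": 0, "y": 0, "z": 0.01, "ax": 0, "ay": 0, "az": 0, "jaw": -1},
  {"x": 0, "y": 0, "z": 0.01, "ax": 0, "ay": 0, "az": 0, "jaw": -1},
  {"x": 0, "y": 0, "z": 0.01, "ax": 0, "ay": 0, "az": 0, "jaw": -1},
  {"x": 0, "y": 0, "z": 0.01, "ax": 0, "ay": 0, "az": 0, "jaw": -1},
])

```text
time: 30.75
tool_pos: [511.6, 103.0, 47.6]
tcp_rot: [3.142, -0.001, -0.052]
contact_force: [-8.7, 2.8, 21.1]
grip_width: 41.6
finger_force: 30.0
```

```bash
python3 - <<'E'
from h import *
F=[]
for i in range(3):
    look('wrist','w13'); F.append(bot.get_obs()['contact_force'].round(1))
print(F); P,p=cloud('w13'); reg(P,'captop',(512,103),22,80,94); reg(P,'plate',(512,103),60,36,45)
go(511.7,103.3,46,-3)
Q=P.reshape(-1,3);Q=Q[(np.hypot(Q[:,0]-512,Q[:,1]-103)<20)&(Q[:,2]<120)];print(np.percentile(Q[:,2],[5,25,50,75,95]))
E
```

```text
[array([-7.4,  3.1, 20.6]), array([-7.3,  3.2, 21.2]), array([-7.1,  2.3, 21. ])]
captop 3909 med [507.5 102.3  86.3] rect [513.4 102.8] [43.9 39. ] 85.0 mid [513.1 103. ] zmax 94.0
plate 14121 med [542.5  94.4  40.5] rect [515.3  91.8] [ 97.2 112.5] 87.9 mid [515.2  91.7] zmax 45.0
go [ 0.    -0.002  0.008] [ 0.    -0.001  0.   ] | at [511.6 103.   47.6] [ 1.80e+02 -4.00e-02 -2.97e+00] t 30.9 F [-7.1  2.3 21. ] w 41.7 ff 30.003147097304463
[47.68920395 83.17533529 86.07359084 86.61482272 87.23252297]
```

The cap top is 45.8 mm above the plate (46 is home), the push is a steady 21 N and the grip is holding. Handing in.

```bash
python3 -c "
from plant import bot
print(bot.close_job())"
```

```text
the job is handed in; nothing more can be done
None
```

The job is handed in, verdict not shown: all three chips are scraped off onto the worktop, the scraper stands released clear of the base, and the cap is snapped home on the stud, still gripped and pressed with about 21 N.

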